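# Fit the relay in the yellow control unit and snap its hood shut

### The job

Plug the upright orange relay into the socket inside the yellow control unit until it is fully home, then swing the grey hood over and press its far edge down, without forcing it, until the yellow spring catch clicks over it. Leave the hood latched and the other things on the bench where they are.

Things in the scene. Friction and masses are not known exactly. Their poses are not given: they have to be found in the camera images.
- orange_relay_mid (a point): Centre of the orange plug-in relay, a loose upright block 28 x 22 x 42 mm (own x, y, z; z up), 40 g; its underside is 21 mm lower. The lowest 4 mm are a dark foot of 25 x 19 mm that leads it into the socket. A half turn about z makes no difference. Grip it across the 22 mm (own y) with the finger tips 12 mm or more above its underside, or they meet the socket.
- blue_relay_mid (a point): Centre of a blue relay of the same size and shape, a bystander to be left standing where it is.
- green_relay_mid (a point): Centre of a green relay of the same size and shape, a bystander to be left standing where it is.
- solder_reel: Solder reel, 54 mm across, 35 mm high, standing on its flange; bystander, origin under its centre.
- cleaner: Blue bottle with red cap, 44 mm across, 110 mm high; bystander, origin under its centre.
- driver: Screwdriver, 170 mm long, red handle, lying; bystander, origin at its middle.
- socket (a point): Middle of the bottom of the relay socket, in the bay of the yellow unit: a dark block 50 x 42 mm, 10 mm high, with an upright opening 32 x 26 mm (x, y of this frame) 10 mm deep, its edges chamfered 2.5 mm. x points from the hood's hinge to its catch, y along the hinge, z up. A relay that is home has its underside on this point, its 28 mm along x and its top 42 mm above it.
- hood_hinge (a point): Middle of the hood's hinge line, 64 mm to -x of the socket point and 28 mm above it. Own y along the hinge, x along the hood to its far edge (as the socket's x when shut), z out of the hood. The hood is a grey shell 106 mm from hinge to far edge, 84 mm wide, its outer face 22 mm along z from the hinge line. Its stiff hinge stays at any angle; about 1 N at the far edge moves it.
- press_pad (a point): Middle of the ribbed yellow thumb pad (14 x 40 mm) on the hood's outer face at its far edge, 97 mm along x and 22 mm along z from the hinge line; axes as the hood_hinge's. With the hood shut it lies 33 mm to +x of the socket point, 50 mm above it. Here the hood is pressed down past the catch. More than 25 N on the hood is too much for it.
- hood (a joint): Angle of the hood in rad: 0 shut, about 1.57 upright, grows as it opens. Swung down it comes to rest on the ramp of the catch at about 0.06 to 0.08; pressed on, it snaps under the catch from about 0.04 and stays shut.
- catch (a joint): Angle of the yellow spring catch (upright tongue 24 mm wide at the unit's +x side) in rad: 0 as it stands, pushed outward by up to about 0.08 while the hood's rib forces past its nose, back near 0 when it has clicked. Catches differ: getting past takes from about 10 to 18 N on the thumb pad, and then the load falls off at once.
- unit: Yellow control unit, 116 x 140 mm (x, y as the socket's), origin under its centre, 8 mm below the socket point and 12 mm to -x of it. Bay inside: 108 x 82 mm about the origin, walls up to 34 mm above the origin; screw terminals along both y sides, up to 32 mm. It lies on a black foam pad, 25 mm thick, and when pressed it sinks straight down by 0.5 to 15 mm (pads differ) before the pad is packed hard.
There are look-alikes about, which are no part of the job. Several things look just like the part that bears orange_relay_mid: the one meant starts farthest to the robot's left.

How it is judged:
By the outcome, as a careful person would: the job done as asked, in the order asked, and still so for the second after the job is handed in, with the robot touching nothing.
It also fails if it takes over 67 s, if anything falls off the work surface, if the arm or the gripper's body presses on something with over 40 N, if the wrist force passes 120 N, or if a joint passes its speed limit or range.

### The arm

A 6-joint arm with a two-finger parallel gripper is mounted at the origin on the work surface. World frame = base frame: x ahead of the robot, y to its left, z up, the work surface at z = 0. Lengths are in m, angles in rad, forces in N, time in s.
With the tool pointing down it reaches from about 0.375 to 0.9 m from the base axis. Payload 3.1 kg.
Tool frame: the origin (TCP) lies at the very end of the fingers, on their centre line; the grasp point (between the pads) lies 19 mm behind it (grasp_offset is the z of the grasp point in the tool frame, in m); z points along the fingers, y is the direction in which the jaws open and shut (so a half turn about z gives the same grasp; the last joint's range is limited). The gripper opens to 85 mm and grips with 20 to 120 N. Pads are 22 mm wide; open, the fingers measure 114 mm over their backs; the gripper's body (76 mm by 85 mm) begins 54 mm behind the grasp point. The pads swing forward as they close: fully open they stand 13 mm farther back than shut.
Start: joints at [-1.323, 0.527, 1.433, -0, 1.181, -0.178], TCP at [0.258, -0.569, 0.231] pointing down, gripper open.
Joint ranges: [-3.08, 3.08], [-0.75, 2.2], [0.22, 2.44], [-1.43, 4.57], [0, 2.65], [-2.85, 2.85]. Speed limits (rad/s): [2.79, 2.79, 3.14, 3.14, 3.14, 3.14].

### API

Orientations are given as a unit quaternion [x, y, z, w].
In Python, from plant import read_state, camera, job_done, recognise, grasp_offset gives the robot as it stands. The module is installed in compiled form; this text tells all that it offers.
- The arm moves only by the shell command python3 -m jog 'ROWS' [FORCE]. ROWS is JSON, a list of rows, each an object with "angular": the turn, a rotation vector about the world's x, y, z in rad, a list of three; "delta_pos": the shift along the world's x, y, z in mm, a list of three; "claw": the gripper command: -1 is fully open, 1 is shut, values between are in proportion. In form: [{"angular": [wx, wy, wz], "delta_pos": [x, y, z], "claw": claw}, ...]. A call has 1 to 12 rows; each row shifts and turns the commanded pose from where the row before left it; what a row does not reach is not made up. A row lasts 1/12 s, in which the tool goes at most 41.7 mm and 7.16 degrees, less where a joint would pass 70% of its speed; a pose out of reach is approached as far as the arm can. A call with a gripper value outside its range is refused whole. The fingers move at their own pace and stop on an object; FORCE is the grip in N (left out, the last holds). Time passes only in rows, so rows that do not move let the fingers close. It gives the time, the measured TCP pose, the force and the opening at its end, in the units of the state.
- read_state(): the state, without advancing time (a new reading comes with each control period).
- camera(name): name is "side" or "top"; returns a dict with "color" (400x640x3 uint8, red, green, blue), "fx", "fy", "cx", "cy" (pixels), "eye" and "attitude" of the camera in the world. Camera axes: x right, y up, looking along -z (the intrinsics and any distortion apply to the point x, -y, -z); pixel columns grow to the right and rows downward; lengths in m; the calibration is good to about 2 mm. A picture is of the moment at which its call begins. There is no depth.
- job_done(): hands the job in, once; it reports no verdict.
Trained networks look in a picture, given as the dict that the camera call returned (one of the last four; its "shot" number tells which), for a name from the list of things; names that differ only in an ending like _2 or _b are one class to them, and where a whole thing is asked for, a point or a joint stands for the part that bears it (a point fixed in the world has none). Each returns a list of dicts, best first, with "p" (0 to 1); they miss things now and then, are a little off and sometimes report something else, mostly with a low value. They report only what shows in the picture. A call takes as long as a camera call. They do not tell look-alikes from the thing itself.
- recognise(picture, name): "extent" ([left, top, right, bottom] in pixels, round what is visible of it).
The state is a dict: "time_s": time; "qpos": joint angles; "joint_velocities": joint speeds; "tau": joint torques, N m; "tcp_pos": TCP position; "orientation": TCP orientation; "ft_force": force on the tool from outside, world axes, zero at the start; "wrist_torque": the same for the moment, N m; "width": finger opening in m.
Only numpy, scipy, OpenCV 4.12 (cv2) and the standard library are available. Lean on these libraries where they do the work, as an engineer would, in place of code of your own. Each camera call takes 0.05 s, during which the arm holds its last target. There are 200 camera calls.

## Working session

There is one attempt and no reset: what is moved stays moved. The work goes in short steps, Python scripts to look and compute and a shell command to move; the robot and the scene stay as the last step left them, time stands still between calls to the robot, and variables do not carry over. Pictures are saved under pics/ and viewed, about 8 in all and at most 12, crops included, and the job is handed in when it is done.

```bash
mkdir -p pics
cat > h.py <<'E'
import numpy as np, cv2
from scipy.spatial.transform import Rotation as R
from plant import *
def save(p,name,box=None,s=1):
    im=p["color"][:,:,::-1]
    if box: im=im[box[1]:box[3],box[0]:box[2]]
    cv2.imwrite("pics/"+name,cv2.resize(im,None,fx=s,fy=s,interpolation=cv2.INTER_CUBIC))
def rot(p):
    a=np.array(p["attitude"],float)
    return a if a.shape==(3,3) else R.from_quat(a).as_matrix()
def ray(p,u,v):
    return rot(p)@np.array([(u-p["cx"])/p["fx"],-(v-p["cy"])/p["fy"],-1.])
def at_z(p,u,v,z):
    d=ray(p,u,v);e=np.array(p["eye"]);return e+d*(z-e[2])/d[2]
def proj(p,X):
    c=rot(p).T@(np.array(X)-np.array(p["eye"]))
    return np.array([p["cx"]-p["fx"]*c[0]/c[2],p["cy"]+p["fy"]*c[1]/c[2]])
E
python3 - <<'E'
from h import *
for n in("top","side"):
    p=camera(n);save(p,n+"0.png")
    print({k:v for k,v in p.items() if k!="color"})
    for o in("orange_relay_mid","blue_relay_mid","green_relay_mid","unit","hood","press_pad","catch","socket"):
        try:print(o,[(np.round(r["extent"]).tolist(),round(r["p"],2)) for r in recognise(p,o)][:5])
        except Exception as e:print(o,e)
print(read_state(),grasp_offset)
E
```

```text
{'fx': 476.9253518894848, 'fy': 476.9253518894848, 'cx': 317.7623983341243, 'cy': 193.21536970735102, 'eye': array([ 0.24284826, -0.01557657,  1.60035883]), 'attitude': array([ 0.06883361, -0.07335902, -0.70303218,  0.7040072 ]), 'shot': 1}
orange_relay_mid [([249.0, 200.0, 260.0, 208.0], 0.49), ([271.0, 187.0, 276.0, 197.0], 0.4), ([227.0, 185.0, 233.0, 196.0], 0.39)]
blue_relay_mid [([399.0, 222.0, 409.0, 234.0], 0.64)]
green_relay_mid [([239.0, 230.0, 249.0, 237.0], 0.55)]
unit [([298.0, 163.0, 342.0, 210.0], 0.8)]
hood [([298.0, 199.0, 326.0, 213.0], 0.56)]
press_pad [([298.0, 196.0, 329.0, 212.0], 0.74)]
catch []
socket [([296.0, 163.0, 347.0, 215.0], 0.63)]
{'fx': 368.15569750211387, 'fy': 368.15569750211387, 'cx': 319.0504667060663, 'cy': 203.1991404525957, 'eye': array([-0.00402775,  0.6237724 ,  0.68349295]), 'attitude': array([-0.15864249,  0.41838547,  0.83805625, -0.31216642]), 'shot': 2}
orange_relay_mid [([228.0, 252.0, 240.0, 272.0], 0.77), ([268.0, 240.0, 282.0, 261.0], 0.65), ([232.0, 224.0, 246.0, 244.0], 0.51)]
blue_relay_mid [([399.0, 172.0, 408.0, 189.0], 0.43)]

[... 297 characters left out ...]
9, 'qpos': array([-1.32352296e+00,  5.27472231e-01,  1.43271194e+00,  1.66929005e-05,
        1.18138442e+00, -1.78528059e-01]), 'joint_velocities': array([ 9.89941842e-05,  9.63125457e-04, -7.50184197e-04,  6.03042873e-04,
        9.57946074e-04, -7.91506596e-04]), 'tau': array([-3.07340733e-04, -4.42309535e+01, -1.78422654e+01, -1.91415888e-04,
        7.65190107e-04, -1.17503046e-05]), 'tcp_pos': array([ 0.25816623, -0.56916341,  0.23132367]), 'orientation': array([9.77422788e-01, 2.11292908e-01, 8.13049442e-06, 1.17582166e-05]), 'ft_force': array([ 0.2567126 , -0.08470735, -0.78294723]), 'wrist_torque': array([ 0.00618756, -0.00274976, -0.03395001]), 'width': 0.08572379993718963} -0.0187
```

Run:
```python
from h import *
t=camera("top");s=camera("side")
save(t,"t1.png",(215,145,425,255),3.8);save(s,"s1.png",(205,150,425,305),3.6)
for n,tb,sb in[("A",(227,185,233,196),(228,252,240,272)),("B",(249,200,260,208),(232,224,246,244)),("C",(271,187,276,197),(268,240,282,261)),]:
    X=at_z(t,(tb[0]+tb[2])/2,(tb[1]+tb[3])/2,.03);Y=at_z(s,(sb[0]+sb[2])/2,(sb[1]+sb[3])/2,.021)
    print(n,X.round(3),Y.round(3),proj(s,X).round())
```

```text
A [0.572 0.269 0.03 ] [0.579 0.279 0.021] [238. 259.]
B [0.526 0.186 0.03 ] [0.652 0.204 0.021] [276. 249.]
C [0.567 0.123 0.03 ] [0.531 0.185 0.021] [282. 230.]
```

View pics/t1.png

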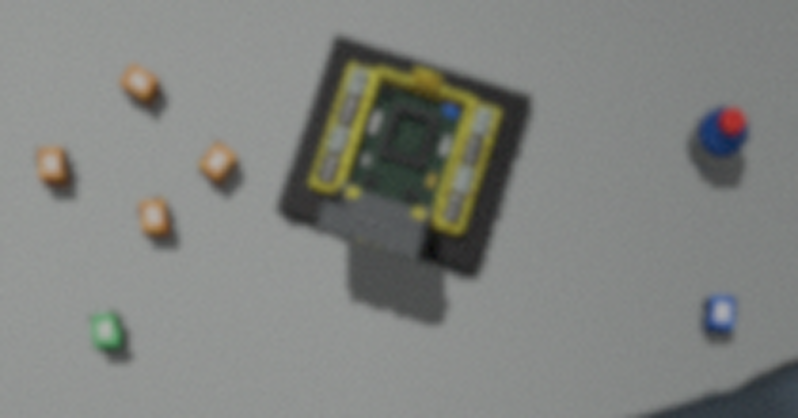

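View pics/s1.png

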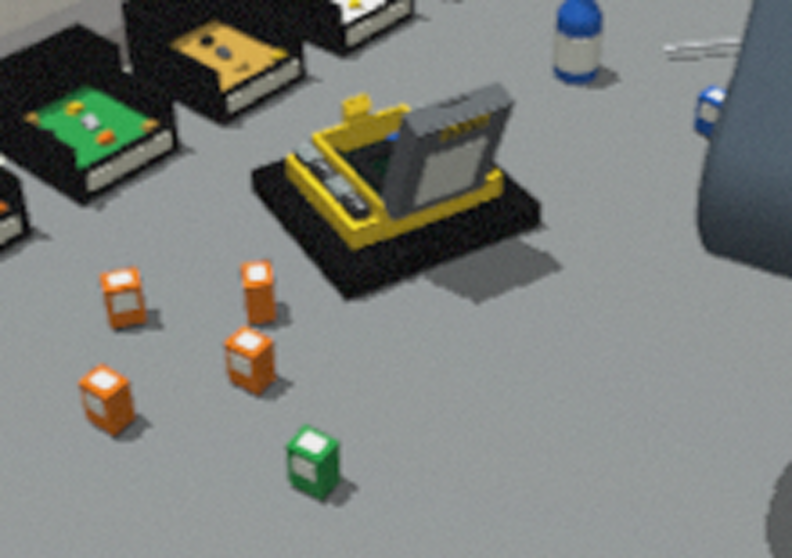

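Orange candidates (full top pixels): A (229,188), B (252,167), C (272,188), D (255,202). Image left in the top view is +y, so A (y≈0.27, side pixel 234,262) is farthest to the robot's left, which makes it the one. Next I'll check it in a close crop and fit the poses.

Run:
```python
from h import *
import pickle
P={}
for n in("top","side"):
    ps=[camera(n) for _ in range(4)];q=dict(ps[0]);q["color"]=np.mean([p["color"].astype(float) for p in ps],0);P[n]=q
pickle.dump(P,open("P.pkl","wb"))
def crop(q,b,w,h):
    return cv2.resize(q["color"][b[1]:b[3],b[0]:b[2],::-1].clip(0,255).astype(np.uint8),(w,h),interpolation=cv2.INTER_CUBIC)
cv2.imwrite("pics/u.png",np.hstack([crop(P["top"],(285,150,360,220),396,370),crop(P["side"],(270,165,360,249),396,370)]))
cv2.imwrite("pics/a.png",np.hstack([crop(P["top"],(218,178,240,200),300,300),crop(P["side"],(219,247,249,277),300,300)]))
from scipy.optimize import minimize
def mask(q,b):
    c=q["color"];m=np.zeros(c.shape[:2],np.uint8);s=c[:,:,0]-c[:,:,2]
    sub=s[b[1]:b[3],b[0]:b[2]];m[b[1]:b[3],b[0]:b[2]]=(sub>0.4*np.percentile(sub,97))*1
    k,_=cv2.findContours(m,0,2);k=max(k,key=len);h=cv2.convexHull(k);o=np.zeros_like(m);cv2.fillConvexPoly(o,h,1);return o
S=8
def rend(q,x,y,a,b,dz=0):
    r=R.from_euler("z",a).as_matrix();pts=[]
    for sx in(-1,1):
        for sy in(-1,1):
            for z in(.004,.042):
                pts.append(proj(q,r@[sx*.014,sy*.011,0]+np.array([x,y,z]))) 
    pts=(np.array(pts)-[b[0]-.5,b[1]-.5])*S
    o=np.zeros(((b[3]-b[1])*S,(b[2]-b[0])*S),np.float32);cv2.fillConvexPoly(o,cv2.convexHull(pts.round().astype(np.int32)),1.)
    o=cv2.GaussianBlur(o,(0,0),5)
    return cv2.resize(o,None,fx=1/S,fy=1/S,interpolation=cv2.INTER_AREA)
B={"top":(216,176,242,200),"side":(217,245,251,279)}
import itertools
for use in(("top",),("side",),("top","side")):
    M={n:mask(P[n],B[n])[B[n][1]:B[n][3],B[n][0]:B[n][2]].astype(np.float32) for n in use}
    f=lambda v:sum(((rend(P[n],v[0]/1e3,v[1]/1e3,v[2],B[n])-cv2.GaussianBlur(M[n],(0,0),.6))**2).sum() for n in use)
    for a0 in np.arange(0,3.1,.4):
        r=minimize(f,[575,272,a0],method="Nelder-Mead",options=dict(initial_simplex=[[575,272,a0],[583,272,a0],[575,280,a0],[575,272,a0+.3]],maxiter=150))
        print(use,r.x.round(2),round(r.fun,2))
```

```text
('top',) [5.8187e+02 2.7606e+02 1.3000e-01] 1.85
('top',) [5.8202e+02 2.7613e+02 1.2000e-01] 2.02
('top',) [5.8161e+02 2.7586e+02 1.4000e-01] 1.97
('top',) [5.8199e+02 2.7619e+02 1.2000e-01] 2.07
('top',) [582.46 276.08   2.2 ] 8.19
('top',) [581.65 275.82   2.2 ] 8.25
('top',) [582.18 275.88   2.25] 7.98
('top',) [582.17 276.24   3.26] 2.12
('side',) [5.8130e+02 2.7583e+02 3.0000e-02] 2.21
('side',) [5.8152e+02 2.7560e+02 3.0000e-02] 2.29
('side',) [5.8160e+02 2.7565e+02 6.0000e-02] 2.45
('side',) [581.85 275.69   1.31] 11.92
('side',) [581.47 276.01   1.31] 12.12
('side',) [581.31 275.52   2.04] 15.44
('side',) [581.51 275.56   2.01] 15.48
('side',) [581.67 275.52   3.17] 2.23
('top', 'side') [5.8171e+02 2.7570e+02 7.0000e-02] 4.66
('top', 'side') [5.8125e+02 2.7608e+02 6.0000e-02] 5.0
('top', 'side') [5.8169e+02 2.7555e+02 2.0000e-02] 4.75
('top', 'side') [5.8176e+02 2.7577e+02 4.0000e-02] 4.9
('top', 'side') [581.72 275.69   1.3 ] 24.47
('top', 'side') [581.24 275.45   2.09] 24.91
('top', 'side') [581.67 275.42   2.09] 24.71
('top', 'side') [581.85 275.77   3.18] 4.6
```

View pics/u.png

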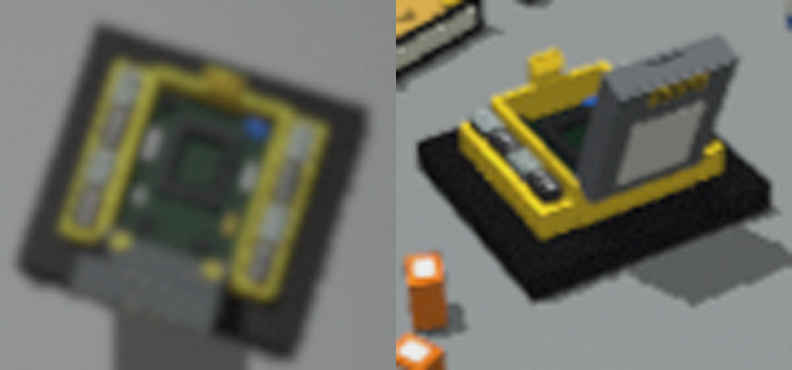

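View pics/a.png

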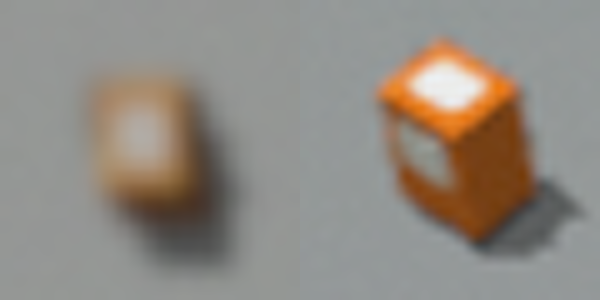

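Crop shows A is a lone upright orange relay, fitted consistently in both views. The unit has its hinge toward the robot and its catch (crop 222,80) away, with the socket centre at crop (200,160). Next I'll fit the unit pose and the hood angle.

Run:
```python
from h import *
import pickle
from scipy.optimize import least_squares
P=pickle.load(open("P.pkl","rb"))
T=[((-58,-70,33),(272,300)),((58,-70,33),(328,125)),((58,70,33),(113,60)),((-58,70,33),(60,235)),((12,0,18),(200,160))]
Sd=[((-58,70,0),(145,238)),((-58,-70,0),(327,172)),((58,70,33),(66,122))]
def obs():
    o=[("top",m,(285-.5+u/5.28,150-.5+v/5.286)) for m,(u,v) in T]+[("side",m,(270-.5+u/4.4,165-.5+v/4.405)) for m,(u,v) in Sd];return o
def W(v,m):
    return R.from_euler("z",v[2]).as_matrix()@(np.array(m)/1e3)+[v[0],v[1],.025]
for sel in(("top",),("side",),("top","side")):
    f=lambda v:np.concatenate([proj(P[n],W(v,m))-px for n,m,px in obs() if n in sel])
    r=least_squares(f,[.6,0,-.3]);v=r.x;print(sel,v.round(4),r.fun.round(1))
print("socket",W(v,(12,0,8)),"hinge",W(v,(-52,0,36)),"pad shut",W(v,(45,0,58)))
H=[((106,42,22),(204,100)),((106,-42,22),(344,58)),((97,0,22),(284,88)),((0,42,22),(189,197))]
def hw(t,m):
    c,s=np.cos(t),np.sin(t);x,y,z=m;return W(v,(-52+c*x-s*z,y,36+s*x+c*z))
g=lambda t:np.concatenate([proj(P["side"],hw(t[0],m))-(269.5+u/4.4,164.5+w/4.405) for m,(u,w) in H[:3]])
r=least_squares(g,[1.6]);print("hood",r.x,r.fun.round(1),"padpos",hw(r.x[0],(97,0,22)),hw(r.x[0],(106,0,22)),hw(r.x[0],(106,0,0)))
print(read_state()["time_s"])
```

```text
('top',) [ 0.5918 -0.0366 -0.2983] [ 0.3 -0.5 -0.3 -0.1  0.3  0.1 -0.2 -0.5 -0.2  1. ]
('side',) [ 0.5924 -0.0338 -0.2988] [ 0.8  1.3  0.2  0.3 -1.1 -1.9]
('top', 'side') [ 0.5923 -0.0356 -0.3011] [-0.  -0.6 -0.5 -0.2  0.1 -0.1 -0.5 -0.7 -0.5  0.9  1.2  0.9  0.6  0.1
 -0.6 -2.2]
socket [ 0.60376572 -0.03919418  0.033     ] hinge [ 0.54264447 -0.02021545  0.061     ] pad shut [ 0.63528137 -0.04898009  0.083     ]
hood [1.87923883] [ 5.  -1.   0.1 -1.  -0.1 -0.9] padpos [ 0.49450332 -0.00526717  0.14674368] [ 0.49189404 -0.00445696  0.15531895] [ 0.51191294 -0.01067302  0.1619976 ]
1.4
```

```bash
python3 -m jog '[{"angular":[0,0,-0.0153],"delta_pos":[13.5,35.2,0],"claw":-0.2},{"angular":[0,0,-0.0153],"delta_pos":[13.5,35.2,0],"claw":-0.2},{"angular":[0,0,-0.0153],"delta_pos":[13.5,35.2,0],"claw":-0.2},{"angular":[0,0,-0.0153],"delta_pos":[13.5,35.2,0],"claw":-0.2},{"angular":[0,0,-0.0153],"delta_pos":[13.5,35.2,0],"claw":-0.2},{"angular":[0,0,-0.0153],"delta_pos":[13.5,35.2,0],"claw":-0.2},{"angular":[0,0,-0.0153],"delta_pos":[13.5,35.2,0],"claw":-0.2},{"angular":[0,0,-0.0153],"delta_pos":[13.5,35.2,0],"claw":-0.2},{"angular":[0,0,-0.0153],"delta_pos":[13.5,35.2,0],"claw":-0.2},{"angular":[0,0,-0.0153],"delta_pos":[13.5,35.2,0],"claw":-0.2},{"angular":[0,0,-0.0153],"delta_pos":[13.5,35.2,0],"claw":-0.2},{"angular":[0,0,-0.0153],"delta_pos":[13.5,35.2,0],"claw":-0.2}]' 40
python3 -m jog '[{"angular":[0,0,-0.0153],"delta_pos":[13.5,35.2,0],"claw":-0.2},{"angular":[0,0,-0.0153],"delta_pos":[13.5,35.2,0],"claw":-0.2},{"angular":[0,0,-0.0153],"delta_pos":[13.5,35.2,0],"claw":-0.2},{"angular":[0,0,-0.0153],"delta_pos":[13.5,35.2,0],"claw":-0.2},{"angular":[0,0,-0.0153],"delta_pos":[13.5,35.2,0],"claw":-0.2},{"angular":[0,0,-0.0153],"delta_pos":[13.5,35.2,0],"claw":-0.2},{"angular":[0,0,-0.0153],"delta_pos":[13.5,35.2,0],"claw":-0.2},{"angular":[0,0,-0.0153],"delta_pos":[13.5,35.2,0],"claw":-0.2},{"angular":[0,0,-0.0153],"delta_pos":[13.5,35.2,0],"claw":-0.2},{"angular":[0,0,-0.0153],"delta_pos":[13.5,35.2,0],"claw":-0.2},{"angular":[0,0,-0.0153],"delta_pos":[13.5,35.2,0],"claw":-0.2},{"angular":[0,0,0],"delta_pos":[0,0,0],"claw":-0.2}]' 40
python3 - <<'E'
from h import *
import pickle
P=pickle.load(open("P.pkl","rb"));q=P["top"];v=(.5923,-.0356,-.3011)
def rect(z):
    g=[(x,y) for x in(-60,80) for y in(-80,80)]
    src=[proj(q,R.from_euler("z",v[2]).as_matrix()@[x/1e3,y/1e3,z-.025]+[v[0],v[1],.025]) for x,y in g]
    dst=[((80-y)*2.4,(80-x)*2.4) for x,y in g]
    Hm=cv2.getPerspectiveTransform(np.float32(src),np.float32(dst))
    im=cv2.warpPerspective(q["color"].clip(0,255).astype(np.uint8),Hm,(384,336),flags=cv2.INTER_CUBIC)[:,:,::-1].copy()
    for s in((50,42),(32,26)) if z<.05 else ((116,140),):
        cx=12 if z<.05 else 0
        a=(int((80-s[1]/2)*2.4),int((80-cx-s[0]/2)*2.4));b=(int((80+s[1]/2)*2.4),int((80-cx+s[0]/2)*2.4));cv2.rectangle(im,a,b,(255,0,255),1)
    return im
cv2.imwrite("pics/r.png",np.hstack([rect(.043),rect(.058)]))
E
```

```text
time_s: 2.4
tcp_pos: [0.4206, -0.1451, 0.2316]
orientation: [0.993, 0.12, 0.0, 0.0]
ft_force: [0.3, 0.1, -0.5]
width: 0.0514
time_s: 3.4
tcp_pos: [0.5711, 0.2467, 0.2315]
orientation: [0.999, 0.039, 0.002, -0.002]
ft_force: [0.3, 0.0, 0.7]
width: 0.0513
```

View pics/r.png

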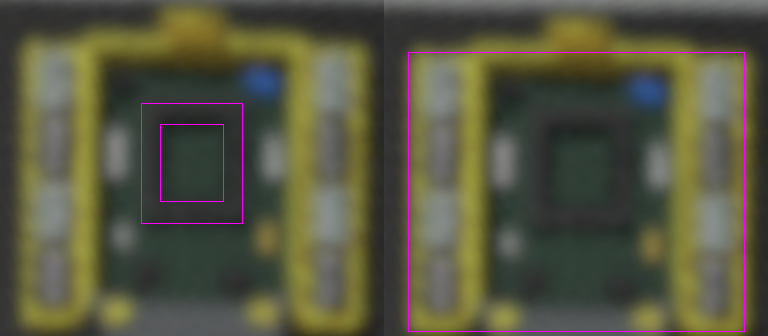

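Rectified view: the model box fits within about 2 mm, with the unit about 1.5 mm farther along its x, so I take the socket as (0.605, -0.040). Going down on relay A.

```bash
python3 -m jog '[{"angular":[0,0,-0.006],"delta_pos":[5.3,14.5,0],"claw":-0.2},{"angular":[0,0,-0.006],"delta_pos":[5.3,14.5,0],"claw":-0.2},{"angular":[0,0,0],"delta_pos":[0,0,-35],"claw":-0.2},{"angular":[0,0,0],"delta_pos":[0,0,-35],"claw":-0.2},{"angular":[0,0,0],"delta_pos":[0,0,-35],"claw":-0.2},{"angular":[0,0,0],"delta_pos":[0,0,-35],"claw":-0.2},{"angular":[0,0,0],"delta_pos":[0,0,-35],"claw":-0.2},{"angular":[0,0,0],"delta_pos":[0,0,-25],"claw":-0.2},{"angular":[0,0,0],"delta_pos":[0,0,-13],"claw":-0.2},{"angular":[0,0,0],"delta_pos":[0,0,-4],"claw":-0.2},{"angular":[0,0,0],"delta_pos":[0,0,0],"claw":-0.2}]' 40
python3 - <<'E'
from h import *
s=camera("side");save(s,"g.png",(180,200,300,290),5)
E
```

```text
time_s: 4.32
tcp_pos: [0.5792, 0.2692, 0.0138]
orientation: [1.0, 0.031, -0.001, 0.0]
ft_force: [-0.6, 0.2, 1.1]
width: 0.0513
```

View pics/g.png

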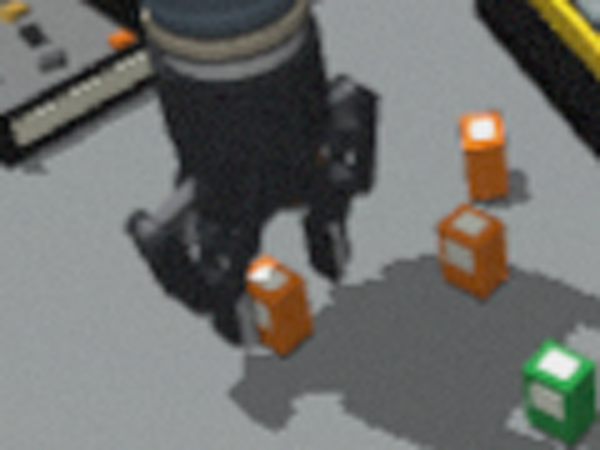

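The relay stands between the fingers, but the TCP is about 6 mm short in y. I'll correct that, then grip.

```bash
python3 -m jog '[{"angular":[0,0,0],"delta_pos":[2.5,6.5,0],"claw":-0.2},{"angular":[0,0,0],"delta_pos":[0,0,0],"claw":-0.2},{"angular":[0,0,0],"delta_pos":[0,0,0],"claw":1},{"angular":[0,0,0],"delta_pos":[0,0,0],"claw":1},{"angular":[0,0,0],"delta_pos":[0,0,0],"claw":1},{"angular":[0,0,0],"delta_pos":[0,0,0],"claw":1},{"angular":[0,0,0],"delta_pos":[0,0,0],"claw":1},{"angular":[0,0,0],"delta_pos":[0,0,0],"claw":1}]' 40; python3 -m jog '[{"angular":[0,0,0],"delta_pos":[0,0,20],"claw":1},{"angular":[0,0,0],"delta_pos":[0,0,40],"claw":1},{"angular":[0,0,0],"delta_pos":[0,0,40],"claw":1},{"angular":[0,0,0],"delta_pos":[0,0,40],"claw":1},{"angular":[0,0,0],"delta_pos":[0,0,0],"claw":1}]'
```

```text
time_s: 5.03
tcp_pos: [0.5825, 0.2762, 0.0154]
orientation: [1.0, 0.031, 0.001, -0.0]
ft_force: [-1.2, -0.3, 5.7]
width: 0.0216
time_s: 5.45
tcp_pos: [0.5869, 0.2774, 0.1629]
orientation: [0.999, 0.031, 0.008, -0.002]
ft_force: [1.3, 1.0, 0.0]
width: 0.0218
```

```bash
python3 -m jog '[{"angular":[0,0,-0.0363],"delta_pos":[2,-31.7,0],"claw":1},{"angular":[0,0,-0.0363],"delta_pos":[2,-31.7,0],"claw":1},{"angular":[0,0,-0.0363],"delta_pos":[2,-31.7,0],"claw":1},{"angular":[0,0,-0.0363],"delta_pos":[2,-31.7,0],"claw":1},{"angular":[0,0,-0.0363],"delta_pos":[2,-31.7,0],"claw":1},{"angular":[0,0,-0.0363],"delta_pos":[2,-31.7,0],"claw":1},{"angular":[0,0,-0.0363],"delta_pos":[2,-31.7,0],"claw":1},{"angular":[0,0,-0.0363],"delta_pos":[2,-31.7,0],"claw":1},{"angular":[0,0,-0.0363],"delta_pos":[2,-31.7,0],"claw":1},{"angular":[0,0,-0.0363],"delta_pos":[2,-31.7,0],"claw":1},{"angular":[0,0,0],"delta_pos":[0,0,0],"claw":1},{"angular":[0,0,0],"delta_pos":[0,0,0],"claw":1}]'
```

```text
time_s: 6.45
tcp_pos: [0.6016, -0.043, 0.1538]
orientation: [0.988, -0.152, -0.0, -0.0]
ft_force: [-0.5, 0.7, -0.6]
width: 0.0216
```

```bash
python3 -m jog '[{"angular":[0,0,0],"delta_pos":[3.4,2.8,-20],"claw":1},{"angular":[0,0,0],"delta_pos":[0,0,-30],"claw":1},{"angular":[0,0,0],"delta_pos":[0,0,-22],"claw":1},{"angular":[0,0,0],"delta_pos":[0,0,0],"claw":1},{"angular":[0,0,0],"delta_pos":[0,0,0],"claw":1}]'
python3 - <<'E'
from h import *
s=camera("side");save(s,"ins.png",(285,140,365,225),7)
print(read_state()["tcp_pos"])
for X in((.605,-.0403,.043),(.605,-.0403,.066)):print(proj(s,X))
E
```

```text
time_s: 6.87
tcp_pos: [0.6038, -0.0368, 0.0811]
orientation: [0.989, -0.149, -0.002, -0.0]
ft_force: [0.3, -0.2, 0.0]
width: 0.0212
[ 0.60516004 -0.03726923  0.0824759 ]
[312.03457524 194.07592008]
[311.90950741 187.75018648]
```

View pics/ins.png

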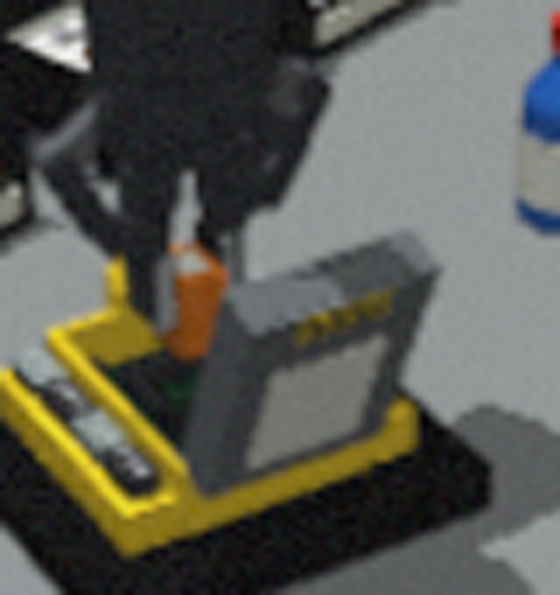

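The relay hangs above the socket behind the hood and looks clear of the walls. Nudging y and lowering to the mouth.

```bash
python3 -m jog '[{"angular":[0,0,0],"delta_pos":[0,-3,0],"claw":1},{"angular":[0,0,0],"delta_pos":[0,0,-8],"claw":1},{"angular":[0,0,0],"delta_pos":[0,0,-6],"claw":1},{"angular":[0,0,0],"delta_pos":[0,0,-5],"claw":1},{"angular":[0,0,0],"delta_pos":[0,0,-3],"claw":1},{"angular":[0,0,0],"delta_pos":[0,0,0],"claw":1}]'; python3 -m jog '[{"angular":[0,0,0],"delta_pos":[0,0,-3],"claw":1},{"angular":[0,0,0],"delta_pos":[0,0,0],"claw":1}]'
```

```text
time_s: 7.42
tcp_pos: [0.6045, -0.0411, 0.0594]
orientation: [0.989, -0.15, -0.001, -0.0]
ft_force: [0.6, 0.4, -0.4]
width: 0.0212
time_s: 7.58
tcp_pos: [0.605, -0.0412, 0.0569]
orientation: [0.989, -0.15, -0.0, -0.0]
ft_force: [0.1, 0.2, -0.1]
width: 0.0214
```

```bash
for i in 1; do python3 -m jog '[{"angular":[0,0,0],"delta_pos":[0,0,-2],"claw":1},{"angular":[0,0,0],"delta_pos":[0,0,-2],"claw":1},{"angular":[0,0,0],"delta_pos":[0,0,0],"claw":1}]'; python3 -m jog '[{"angular":[0,0,0],"delta_pos":[0,0,-2],"claw":1},{"angular":[0,0,0],"delta_pos":[0,0,0],"claw":1}]'; python3 -m jog '[{"angular":[0,0,0],"delta_pos":[0,0,-2],"claw":1},{"angular":[0,0,0],"delta_pos":[0,0,0],"claw":1}]'; done
```

```text
time_s: 7.83
tcp_pos: [0.6055, -0.0414, 0.0531]
orientation: [0.989, -0.15, 0.0, 0.0]
ft_force: [0.0, 0.6, -1.0]
width: 0.0215
time_s: 8.0
tcp_pos: [0.6054, -0.0414, 0.0512]
orientation: [0.989, -0.15, 0.0, 0.0]
ft_force: [-0.0, -0.5, -0.6]
width: 0.0211
time_s: 8.17
tcp_pos: [0.6054, -0.0414, 0.0492]
orientation: [0.989, -0.15, 0.0, 0.0]
ft_force: [1.4, 0.3, -1.8]
width: 0.0212
```

```bash
python3 -m jog '[{"angular":[0,0,0],"delta_pos":[0,0,-1.5],"claw":1},{"angular":[0,0,0],"delta_pos":[0,0,0],"claw":1}]'; python3 -m jog '[{"angular":[0,0,0],"delta_pos":[0,0,-1.5],"claw":1},{"angular":[0,0,0],"delta_pos":[0,0,0],"claw":1}]';python3 -m jog '[{"angular":[0,0,0],"delta_pos":[0,0,-1],"claw":1},{"angular":[0,0,0],"delta_pos":[0,0,0],"claw":1}]'
```

```text
time_s: 8.33
tcp_pos: [0.6055, -0.0413, 0.0479]
orientation: [0.989, -0.15, 0.0, 0.0]
ft_force: [0.9, 1.3, 2.5]
width: 0.0212
time_s: 8.5
tcp_pos: [0.6055, -0.0413, 0.0466]
orientation: [0.989, -0.15, 0.0, 0.0]
ft_force: [0.5, -0.3, 3.4]
width: 0.0211
time_s: 8.67
tcp_pos: [0.6055, -0.0414, 0.0456]
orientation: [0.989, -0.15, 0.0, 0.0]
ft_force: [-0.1, -0.7, 5.1]
width: 0.0214
```

```bash
python3 -m jog '[{"angular":[0,0,0],"delta_pos":[0,0,-2],"claw":1},{"angular":[0,0,0],"delta_pos":[0,0,-1.5],"claw":1},{"angular":[0,0,0],"delta_pos":[0,0,0],"claw":1}]'; python3 -m jog '[{"angular":[0,0,0],"delta_pos":[0,0,3],"claw":1},{"angular":[0,0,0],"delta_pos":[0,0,0],"claw":0.15},{"angular":[0,0,0],"delta_pos":[0,0,0],"claw":0.15},{"angular":[0,0,0],"delta_pos":[0,0,0],"claw":0.15},{"angular":[0,0,0],"delta_pos":[0,0,0],"claw":0.15}]';python3 -m jog '[{"angular":[0,0,0],"delta_pos":[0,0,10],"claw":0.15},{"angular":[0,0,0],"delta_pos":[0,0,25],"claw":0.15},{"angular":[0,0,0],"delta_pos":[0,0,40],"claw":0.15},{"angular":[0,0,0],"delta_pos":[0,0,40],"claw":0.15},{"angular":[0,0,0],"delta_pos":[0,0,40],"claw":0.15},{"angular":[0,0,0],"delta_pos":[0,0,40],"claw":1},{"angular":[0,0,0],"delta_pos":[0,0,0],"claw":1}]'
```

```text
time_s: 8.92
tcp_pos: [0.6055, -0.0414, 0.0424]
orientation: [0.989, -0.15, 0.0, 0.0]
ft_force: [-0.2, 0.6, 8.5]
width: 0.0214
time_s: 9.33
tcp_pos: [0.6045, -0.041, 0.0441]
orientation: [0.989, -0.15, -0.001, -0.0]
ft_force: [-0.3, -0.0, -0.7]
width: 0.0364
time_s: 9.92
tcp_pos: [0.6101, -0.0423, 0.2496]
orientation: [0.989, -0.15, 0.009, 0.001]
ft_force: [0.7, -0.1, 0.1]
width: 0.013
```

```bash
python3 -m jog '[{"angular":[0,0,0],"delta_pos":[-29.5,9.3,0],"claw":1},{"angular":[0,0,0],"delta_pos":[-29.5,9.3,0],"claw":1},{"angular":[0,0,0],"delta_pos":[-29.5,9.3,0],"claw":1},{"angular":[0,0,0],"delta_pos":[-29.5,9.3,0],"claw":1},{"angular":[0,0,0],"delta_pos":[-29.5,9.3,0],"claw":1},{"angular":[0,0,0],"delta_pos":[0,0,0],"claw":1},{"angular":[0,0,0],"delta_pos":[0,0,0],"claw":1}]'
python3 - <<'E'
from h import *
s=camera("side");t=camera("top")
a=cv2.resize(s["color"][140:225,285:365,::-1],(520,552),interpolation=cv2.INTER_CUBIC);b=cv2.resize(t["color"][150:220,297:347,::-1],(280,392),interpolation=cv2.INTER_CUBIC)
b=np.vstack([b,np.zeros((160,280,3),np.uint8)]);cv2.imwrite("pics/home.png",np.hstack([a,b]))
for z in(.033,.075):print(proj(s,(.605,-.0405,z)),proj(t,(.605,-.0405,z)))
E
```

```text
time_s: 10.5
tcp_pos: [0.4559, 0.0059, 0.2402]
orientation: [0.989, -0.15, -0.0, -0.0]
ft_force: [0.5, 0.2, 0.5]
width: 0.0008
[312.13221015 196.74779919] [322.20747857 180.99654261]
[311.90497999 185.20229978] [322.40736189 178.1184206 ]
```

View pics/home.png

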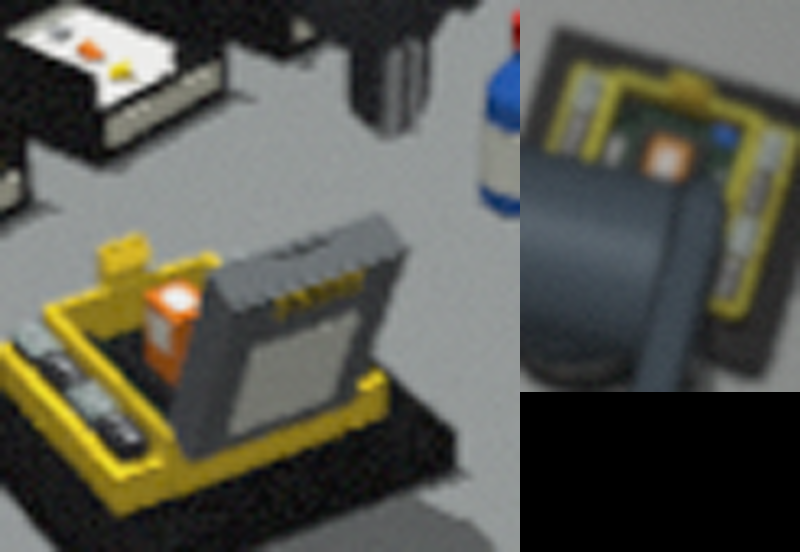

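The relay stands upright in the socket with its top at side pixel (312.7,185.3), against a predicted (311.9,185.2) for fully home. Fingers are now behind the hood, so go down and push.

```bash
python3 -m jog '[{"angular":[0,0,0],"delta_pos":[0,0,-36],"claw":1},{"angular":[0,0,0],"delta_pos":[0,0,-36],"claw":1},{"angular":[0,0,0],"delta_pos":[0,0,-36],"claw":1},{"angular":[0,0,0],"delta_pos":[0,0,0],"claw":1},{"angular":[0,0,0],"delta_pos":[0,0,0],"claw":1}]'
python3 -m jog '[{"angular":[0,0,0],"delta_pos":[11.5,-3.6,0],"claw":1},{"angular":[0,0,0],"delta_pos":[11.5,-3.6,1],"claw":1},{"angular":[0,0,0],"delta_pos":[11.5,-3.6,3],"claw":1},{"angular":[0,0,0],"delta_pos":[11.5,-3.6,4],"claw":1},{"angular":[0,0,0],"delta_pos":[11.5,-3.6,4],"claw":1},{"angular":[0,0,0],"delta_pos":[0,0,0],"claw":1}]'
```

```text
time_s: 11.02
tcp_pos: [0.4577, 0.005, 0.1303]
orientation: [0.989, -0.15, -0.002, -0.0]
ft_force: [0.1, -0.2, 1.0]
width: -0.0003
time_s: 11.52
tcp_pos: [0.5206, -0.0144, 0.1478]
orientation: [0.989, -0.15, 0.006, 0.001]
ft_force: [1.0, -0.5, 1.3]
width: 0.0002
```

```bash
python3 -m jog '[{"angular":[0,0,0],"delta_pos":[11.3,-3.5,0],"claw":1},{"angular":[0,0,0],"delta_pos":[11.3,-3.5,0],"claw":1},{"angular":[0,0,0],"delta_pos":[12,-3.75,-3.5],"claw":1},{"angular":[0,0,0],"delta_pos":[12,-3.75,-3.5],"claw":1},{"angular":[0,0,0],"delta_pos":[0,0,0],"claw":1}]'; python3 -m jog '[{"angular":[0,0,0],"delta_pos":[10.6,-3.3,-6],"claw":1},{"angular":[0,0,0],"delta_pos":[10.6,-3.3,-8],"claw":1},{"angular":[0,0,0],"delta_pos":[8,-2.5,-10],"claw":1},{"angular":[0,0,0],"delta_pos":[8,-2.5,-10],"claw":1},{"angular":[0,0,0],"delta_pos":[0,0,0],"claw":1}]'
```

```text
time_s: 11.93
tcp_pos: [0.5649, -0.0283, 0.1387]
orientation: [0.989, -0.15, 0.003, 0.0]
ft_force: [0.3, -0.8, 0.4]
width: -0.0002
time_s: 12.35
tcp_pos: [0.5996, -0.0393, 0.1003]
orientation: [0.989, -0.15, -0.001, -0.0]
ft_force: [0.4, 0.3, 0.1]
width: 0.0001
```

```bash
python3 -m jog '[{"angular":[0,0,0],"delta_pos":[0,0,20],"claw":1},{"angular":[0,0,0],"delta_pos":[16.3,-5,5],"claw":1},{"angular":[0,0,0],"delta_pos":[16.3,-5,0],"claw":1},{"angular":[0,0,0],"delta_pos":[0,0,0],"claw":1},{"angular":[0,0,0],"delta_pos":[0,0,0],"claw":1}]'
python3 - <<'E'
from h import *
print(read_state()["tcp_pos"])
s=camera("side");save(s,"hd.png",(285,140,365,225),7)
E
```

```text
time_s: 12.77
tcp_pos: [0.631, -0.0488, 0.127]
orientation: [0.989, -0.15, -0.001, -0.0]
ft_force: [0.4, 0.9, -0.5]
width: 0.0003
[ 0.63104379 -0.04877935  0.12704297]
```

View pics/hd.png

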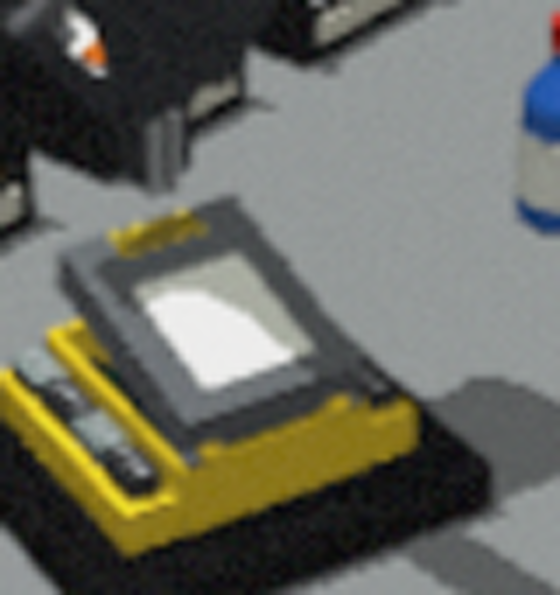

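The hood is down to about 0.3 rad, its pad at crop (158,232) just under the fingertips. Lowering onto it in steps.

```bash
python3 -m jog '[{"angular":[0,0,0],"delta_pos":[0,0,-10],"claw":1},{"angular":[0,0,0],"delta_pos":[0,0,-10],"claw":1},{"angular":[0,0,0],"delta_pos":[0,0,-8],"claw":1},{"angular":[0,0,0],"delta_pos":[0,0,-4],"claw":1},{"angular":[0,0,0],"delta_pos":[0,0,0],"claw":1}]'; python3 -m jog '[{"angular":[0,0,0],"delta_pos":[0,0,-3],"claw":1},{"angular":[0,0,0],"delta_pos":[0,0,0],"claw":1}]'; python3 -m jog '[{"angular":[0,0,0],"delta_pos":[0,0,-3],"claw":1},{"angular":[0,0,0],"delta_pos":[0,0,0],"claw":1}]'
```

```text
time_s: 13.23
tcp_pos: [0.63, -0.0484, 0.0938]
orientation: [0.989, -0.15, -0.002, -0.0]
ft_force: [-0.6, -0.4, -0.3]
width: 0.0001
time_s: 13.4
tcp_pos: [0.6313, -0.0488, 0.0923]
orientation: [0.989, -0.15, -0.0, -0.0]
ft_force: [-0.6, 0.5, -0.1]
width: 0.0
time_s: 13.57
tcp_pos: [0.6318, -0.0489, 0.0898]
orientation: [0.989, -0.15, 0.0, 0.0]
ft_force: [-0.5, -0.5, 0.9]
width: 0.0001
```

```bash
python3 -m jog '[{"angular":[0,0,0],"delta_pos":[0,0,-2],"claw":1},{"angular":[0,0,0],"delta_pos":[0,0,0],"claw":1}]'; python3 -m jog '[{"angular":[0,0,0],"delta_pos":[0,0,-2],"claw":1},{"angular":[0,0,0],"delta_pos":[0,0,0],"claw":1}]'; python3 -m jog '[{"angular":[0,0,0],"delta_pos":[0,0,-2],"claw":1},{"angular":[0,0,0],"delta_pos":[0,0,0],"claw":1}]'
```

```text
time_s: 13.73
tcp_pos: [0.6319, -0.049, 0.0881]
orientation: [0.989, -0.15, 0.0, 0.0]
ft_force: [-0.1, 0.3, 3.3]
width: 0.0001
time_s: 13.9
tcp_pos: [0.632, -0.049, 0.0863]
orientation: [0.989, -0.15, 0.001, 0.0]
ft_force: [-1.0, 0.1, 4.4]
width: -0.0002
time_s: 14.07
tcp_pos: [0.6321, -0.049, 0.0844]
orientation: [0.989, -0.15, 0.001, 0.0]
ft_force: [-1.3, 0.1, 6.4]
width: 0.0
```

```bash
python3 -m jog '[{"angular":[0,0,0],"delta_pos":[0,0,-2],"claw":1},{"angular":[0,0,0],"delta_pos":[0,0,0],"claw":1}]'; python3 -m jog '[{"angular":[0,0,0],"delta_pos":[0,0,-1.5],"claw":1},{"angular":[0,0,0],"delta_pos":[0,0,0],"claw":1}]'; python3 -m jog '[{"angular":[0,0,0],"delta_pos":[0,0,-1.5],"claw":1},{"angular":[0,0,0],"delta_pos":[0,0,0],"claw":1}]'
```

```text
time_s: 14.23
tcp_pos: [0.6322, -0.049, 0.0827]
orientation: [0.989, -0.15, 0.001, 0.0]
ft_force: [-0.9, -0.4, 7.1]
width: -0.0
time_s: 14.4
tcp_pos: [0.6323, -0.0491, 0.0815]
orientation: [0.989, -0.15, 0.001, 0.0]
ft_force: [-1.4, -0.4, 8.5]
width: -0.0002
time_s: 14.57
tcp_pos: [0.6323, -0.0491, 0.0802]
orientation: [0.989, -0.15, 0.001, 0.0]
ft_force: [-1.5, -0.3, 9.5]
width: -0.0007
```

```bash
python3 -m jog '[{"angular":[0,0,0],"delta_pos":[0,0,-1.5],"claw":1},{"angular":[0,0,0],"delta_pos":[0,0,0],"claw":1}]'; python3 -m jog '[{"angular":[0,0,0],"delta_pos":[0,0,-1],"claw":1},{"angular":[0,0,0],"delta_pos":[0,0,0],"claw":1}]'; python3 -m jog '[{"angular":[0,0,0],"delta_pos":[0,0,-1],"claw":1},{"angular":[0,0,0],"delta_pos":[0,0,0],"claw":1}]'; python3 -m jog '[{"angular":[0,0,0],"delta_pos":[0,0,-1],"claw":1},{"angular":[0,0,0],"delta_pos":[0,0,0],"claw":1}]'
```

```text
time_s: 14.73
tcp_pos: [0.6324, -0.0491, 0.0789]
orientation: [0.989, -0.15, 0.001, 0.0]
ft_force: [-1.9, 0.8, 10.7]
width: 0.0004
time_s: 14.9
tcp_pos: [0.6325, -0.0491, 0.0783]
orientation: [0.989, -0.15, 0.001, 0.0]
ft_force: [-1.9, 0.7, 11.3]
width: -0.0002
time_s: 15.07
tcp_pos: [0.633, -0.0493, 0.077]
orientation: [0.989, -0.15, 0.002, 0.0]
ft_force: [0.2, -1.3, 6.7]
width: 0.0001
time_s: 15.23
tcp_pos: [0.633, -0.0493, 0.0759]
orientation: [0.989, -0.15, 0.002, 0.0]
ft_force: [-0.8, -1.1, 9.0]
width: -0.0001
```

The force fell from 11.3 N to 6.7 N, which is the click. Lifting away to check.

```bash
python3 -m jog '[{"angular":[0,0,0],"delta_pos":[0,0,5],"claw":1},{"angular":[0,0,0],"delta_pos":[0,0,15],"claw":1},{"angular":[0,0,0],"delta_pos":[0,0,40],"claw":1},{"angular":[0,0,0],"delta_pos":[0,0,40],"claw":1},{"angular":[0,0,0],"delta_pos":[0,0,40],"claw":1},{"angular":[0,0,0],"delta_pos":[-30,10,0],"claw":1},{"angular":[0,0,0],"delta_pos":[-30,10,0],"claw":1},{"angular":[0,0,0],"delta_pos":[-30,10,0],"claw":1},{"angular":[0,0,0],"delta_pos":[-30,10,0],"claw":1},{"angular":[0,0,0],"delta_pos":[0,0,0],"claw":1},{"angular":[0,0,0],"delta_pos":[0,0,0],"claw":1}]'
python3 - <<'E'
from h import *
s=camera("side");t=camera("top");save(s,"l1.png",(285,140,365,225),7)
V=(.5935,-.0367,-.301);Rz=R.from_euler("z",V[2]).as_matrix()
for th in(0,.07):
  for m in((106,42,22),(106,-42,22),(97,0,22)):
    x=np.array([-52+np.cos(th)*m[0]-np.sin(th)*m[2],m[1],61-25+np.sin(th)*m[0]+np.cos(th)*m[2]])/1e3
    print(th,m,((proj(s,Rz@x+[V[0],V[1],.025])+.5-[285,140])*7).round())
P=__import__("pickle").load(open("P.pkl","rb"))
d=np.abs(s["color"].astype(float)-P["side"]["color"]).max(2)>45
for n,(u,v) in dict(green=(291,279),B=(239,233),C=(275,250),D=(276,232),A=(234,262)).items():print(n,d[v-12:v+12,u-9:u+9].sum())
E
```

```text
time_s: 16.15
tcp_pos: [0.5096, -0.008, 0.2141]
orientation: [0.989, -0.15, -0.001, -0.0]
ft_force: [0.5, 0.5, -0.6]
width: -0.0002
0 (106, 42, 22) [ 55. 287.]
0 (106, -42, 22) [224. 231.]
0 (97, 0, 22) [152. 268.]
0.07 (106, 42, 22) [ 56. 274.]
0.07 (106, -42, 22) [226. 218.]
0.07 (97, 0, 22) [153. 257.]
green 0
B 0
C 0
D 0
A 229
```

View pics/l1.png

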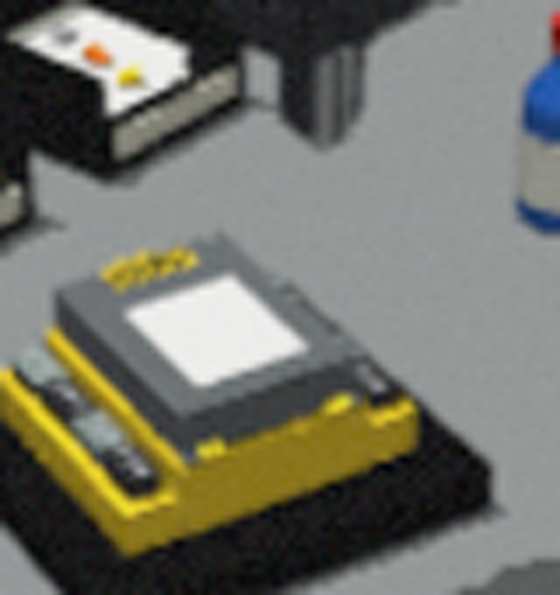

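Hood corners at crop (55,288) and (222,235) and pad at (150,268) match the shut prediction (55,287), (224,231), (152,268), and not the one for 0.07 rad. Handing in.

```bash
python3 -c "from plant import job_done;print(job_done())"
```

```text
the job is handed in; nothing more can be done
None
```

The orange relay farthest to the robot's left is plugged in, and the hood is swung over and latched. I handed the job in at about 16 s on the robot's clock.

- **Relay:** it slid into the socket with almost no resistance. It bottomed at the expected height, and I pressed on to about 8.5 N while the foam pad gave. In the side picture taken after release, its top sat within 1 pixel of where a relay that is fully home should be.
- **Hood:** I swung it over with closed fingers and pressed near the thumb pad. The force reached about 11.3 N, then dropped to 6.7 N as the catch clicked. The highest reading was well under the 25 N limit. After I lifted the arm away, the hood's corners and pad matched the shut position in the side picture to within about 4 pixels of the 7x enlarged view, and not the position of resting on the ramp.
- **Other things:** the green relay and the three other orange ones showed no change in the side picture. I did not compare the blue relay, solder reel, cleaner bottle or screwdriver; the arm's path stayed well clear of the blue relay and the bottle. I never located the reel or the screwdriver.
- **Corrections on the way:** the arm stopped about 6 mm short before the grasp, and I corrected that before gripping. The first estimate of the socket position was about 2 mm off and was adjusted. No check failed.

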